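# Hold the sprung cover of a parts drawer half open

## Task

On the shop counter, pull the drawer of the blue parts chest all the way out to its stop by its handle. Then lift the red sprung cover inside the drawer by its black knob and hold it open at 45 degrees, so that I can reach the small parts under it; the cover snaps shut if let go, so finish while still holding the knob, with the drawer fully out. Leave the other things on the counter where they are.

Things in the scene. Friction and masses are not known exactly. Their poses are not given: they have to be found in the camera images.
- chest: Blue painted steel parts chest fixed to the counter, 240 (x) by 260 (y) by 135 mm high, one drawer in its upper part. Origin: centre of its underside, on the counter. Its x axis points from the drawer front to the back of the chest (the drawer slides out along -x), y along the front to the left as seen facing the drawer, z up. The chest stands at a different place and yaw each time.
- drawer (a joint): How far the drawer is out, in m: 0 shut, 0.15 at its stop (fully out). It starts up to 35 mm out. It slides with about 3 N of friction plus 8 N per m/s and stays where it is left. Grey front panel 254 mm wide, 12 mm thick, its top edge 123 mm above the counter. All within the drawer moves with it; fully out, the whole red cover is clear of the chest.
- handle_mid (a point): Middle, on the centre line, of the bar of the dark steel bow handle on the drawer front, 100 mm above the counter (35 mm below the chest top). The round bar is 10 mm thick and 90 mm long, parallel to the chest's y, on two end legs; its centre is 45 mm in front of the panel, with 40 mm of free space behind the bar. Axes parallel to the chest's.
- cover (a joint): Opening angle of the red cover in rad: 0 shut (lying level), grows as its front edge is raised, 1.4 at its stop; 45 degrees is 0.785. A light spring and its weight pull it shut from any angle: holding it at 45 degrees takes about 2 to 4 N at the knob. It opens only by hand and always starts shut.
- cover_hinge (a point): Middle of the cover's hinge line, on the cover's underside at its rear edge, 77.5 mm above the counter; the hinge runs along the chest's y. The red painted steel cover is 125 mm from hinge to front edge, 212 mm wide, 4 mm thick, and lies within the drawer; its front edge is 4 mm behind the panel. When shut it reaches from the hinge along the chest's -x, level.
- knob_mid (a point): Centre of the black knob fixed on the cover: a cylinder 14 mm in diameter and 30 mm long lying parallel to the hinge (flat ends face along the chest's y), on a central stem 10 mm thick. The centre is 90 mm from the hinge line towards the front edge, 28.5 mm above the cover's upper face (32.5 mm above the hinge line when shut; 110 mm above the counter). It circles the hinge line as the cover opens. When shut it is 39 mm behind the panel's inner face.
- cylinder_head: Bystander: finned aluminium engine cylinder head, 80 by 70 by 47 mm, 0.6 kg, loose on the counter near the front corners of the chest, outside the path of the drawer. Origin: centre of its underside.
- lamp: Bystander: round orange indicator lamp, 92 mm across, 32 mm high, loose on the counter near the front corners of the chest, outside the path of the drawer. Origin: centre of its underside.
- carton: Bystander: small cardboard carton 75 by 60 by 55 mm, loose on the counter near the front corners of the chest, outside the path of the drawer. Origin: centre of its underside.

How it is judged:
On the way, in this order (a step that is already met when the one before it is completed fails the run):
1. the drawer is being drawn out with the fingers on its handle (value of joint drawer above 0.06 m and (contact force between the fingers and drawer_c7 above 0.4 N or contact force between the fingers and drawer_c8 above 0.4 N or contact force between the fingers and drawer_c9 above 0.4 N) and value of joint cover below 0.1 rad), for 0.05 s.
2. the drawer is out to its stop (within 12 mm), the cover still shut (value of joint drawer above 0.138 m and value of joint cover below 0.1 rad), for 0.2 s.
3. the fingers hold the cover by its knob at 45 degrees, give or take 8 (value of joint cover between 0.645 and 0.925 rad and (contact force between the fingers and cover_c1 above 0.4 N or contact force between the fingers and cover_c2 above 0.4 N)), for 0.3 s.
At the end, for the whole second after the job is handed in: The drawer is out to within 12 mm of its stop, the cover is held still at 45 degrees (within 8 degrees) with the fingers on its knob, and cylinder head, lamp and carton stand upright within 30 mm of where they were (all of step 3 and value of joint drawer above 0.138 m and velocity of joint cover between -0.1 and 0.1 rad/s and distance of each of cylinder_head, lamp, carton from where it was at the start of the episode below 0.03 m and angle between each of cylinder_head, lamp, carton's own z axis and vertical below 0.2 rad); the arm keeps its last pose, push and grip.
It fails at once if the cylinder head is moved more than 30 mm or tipped over (distance of cylinder_head from where it was at the start of the episode above 0.03 m or angle between cylinder_head's own z axis and vertical above 0.5 rad).
It fails at once if the lamp is moved more than 30 mm or tipped over (distance of lamp from where it was at the start of the episode above 0.03 m or angle between lamp's own z axis and vertical above 0.5 rad).
It fails at once if the carton is moved more than 30 mm or tipped over (distance of carton from where it was at the start of the episode above 0.03 m or angle between carton's own z axis and vertical above 0.5 rad).
It also fails if it takes over 46 s, if anything falls off the work surface, if the arm or the gripper's body presses on something with over 40 N, if the wrist force passes 120 N, or if a joint passes its speed limit or range.

## Robot

A 6-joint arm with a two-finger parallel gripper is mounted at the origin on the work surface. World frame = base frame: x ahead of the robot, y to its left, z up, the work surface at z = 0. Lengths are in m, angles in rad, forces in N, time in s.
With the tool pointing down it reaches from about 0.3 to 0.775 m from the base axis. Payload 14.6 kg.
Tool frame: the origin (TCP) lies on the centre line of the jaws, within the pads' length; the fingertips stand 14 mm ahead of it and the grasp point (between the pads) lies 5 mm behind it; z points along the fingers, y is the line along which they close (so a half turn about z gives the same grasp; the last joint's range is limited). The gripper opens to 94 mm and grips with 3 to 60 N. Pads are 16 mm wide; open, the fingers measure 119 mm over their backs; the gripper's body (75 mm by 177 mm) begins 78 mm behind the grasp point.
Start: joints at [1.089, 0.3, 1.521, -0, 1.321, -0.067], TCP at [0.222, 0.503, 0.219] pointing down, gripper open.
Joint ranges: [-3.03, 3.03], [-0.79, 2.21], [0.23, 2.52], [-1.04, 4.18], [0, 3.07], [-2.55, 2.55]. Speed limits (rad/s): [2.22, 2.22, 2.57, 3.14, 3.14, 3.14].

## Interface

Orientations are given as [roll, pitch, yaw] about the fixed x, y, z axes, in that order (R = Rz(yaw) Ry(pitch) Rx(roll)).
In Python, from bench import arm gives the robot as it stands. The module is installed in compiled form; this text tells all that it offers.
- The arm moves only by the tool servo_tool, never from a script. Its argument "commands" is a list of rows, each a list of 6 numbers: the shift along the tool's x, y, z in mm, then the turn, a rotation vector about the tool's x, y, z in degrees. A call has 1 to 8 rows; each row shifts and turns the commanded pose from where the row before left it, along the tool's axes as they then stand; what a row does not reach is not made up. A row lasts 1/10 s, in which the tool goes at most 50 mm and 8.59 degrees, less where a joint would pass 70% of its speed; a pose out of reach is approached as far as the arm can. A call is refused whole if a number of a shift passes 50 or a number of a turn 8.59, either way. A call with a gripper value outside its range is refused whole. "gripper" is the finger opening in mm, from 0 to 94, set as the call begins (left out, the last holds). The fingers move at their own pace and stop on an object; "newtons" is the grip in N (left out, the last holds). Time passes only in rows, so rows that do not move let the fingers close. It gives the time, the measured TCP pose, the force, the opening and the grip force at its end, in the units of the state.
- arm.sense(): the state, without advancing time (a new reading comes with each control period).
- arm.camera(name): name is "scene" or "top" or "wrist"; returns a dict with "pixels" (384x512x3 uint8, red, green, blue), "depth" (384x512 float32, m along the optical axis (not along the pixel's ray), 0 where there is no reading), "K" (3x3 intrinsics, pixels), "position" and "attitude" of the camera in the world. Camera axes: x right, y down, z forward; pixel columns grow to the right and rows downward; lengths in m; the calibration is good to about 2 mm. A picture is of the moment at which its call begins.
- arm.sign_off(): hands the job in; it is judged then, once.
Trained networks look in the newest picture that a camera, given by its name, has taken for a name from the list of things; names that differ only in an ending like _2 or _b are one class to them, and where a whole thing is asked for, a point or a joint stands for the part that bears it (a point fixed in the world has none). Each returns a list of dicts, best first, with "confidence" (0 to 1); they miss things now and then, are a little off and sometimes report something else, mostly with a low value. They report only what shows in the picture. A call takes as long as a camera call.
- arm.recognise(thing, camera): "point" ([column, row] in pixels, amid what is visible of it).
- arm.outline_of(thing, camera): "mask" (384x512 bool, what is visible of it) and "point" ([column, row] in pixels, amid what is visible of it).
- arm.landmark_of(thing, camera): "point" ([column, row] in pixels: a listed point, or the origin of a listed thing).
The state is a dict: "clock": time; "qpos": joint angles; "qvel": joint speeds; "joint_efforts": joint torques, N m; "position": TCP position; "tcp_rot": TCP orientation; "force": force on the tool from outside, world axes, zero at the start; "torque": the same for the moment, N m; "grip_width": finger opening in m; "grasp_force": force on a finger pad.
Only numpy, scipy, OpenCV 4.12 (cv2) and the standard library are available. Lean on these libraries where they do the work, as an engineer would, in place of code of your own. Each camera call takes 0.05 s, during which the arm holds its last target. There are 200 camera calls.

## Working session

There is one attempt and no reset: what is moved stays moved. The work goes in short steps, Python scripts to look and compute and a tool call to move; the robot and the scene stay as the last step left them, time stands still between calls to the robot, and variables do not carry over. Pictures are saved under pics/ and viewed, at most 10 in all, crops included, and the job is handed in when it is done.

Besides the shell and the picture viewer there is one more tool, called after "Emit:" by a JSON object that holds its "op" and its "data", one argument or row to a line. servo_tool: Moves the arm, as the interface text tells. Its arguments: {"type":"object","properties":{"commands":{"type":"array"},"gripper":{"type":"number"},"newtons":{"type":"number"}},"required":["commands"]}

```bash
mkdir -p pics
cat > h.py <<'E'
import numpy as np, cv2
from scipy.spatial.transform import Rotation as R
from bench import arm
def cam(n,f=None):
    c=arm.camera(n)
    if f: cv2.imwrite('pics/'+f,cv2.cvtColor(c['pixels'],cv2.COLOR_RGB2BGR))
    return c
def att(c):
    a=np.array(c['attitude'],float)
    if a.shape==(3,3): return a
    if a.size==3: return R.from_euler('xyz',a).as_matrix()
    raise ValueError(a)
def ray(c,p):
    d=np.linalg.inv(c['K'])@np.array([p[0],p[1],1.]); return np.array(c['position']),att(c)@d
def atz(c,p,z):
    o,d=ray(c,p); return o+d*(z-o[2])/d[2]
def cloud(c):
    v,u=np.mgrid[:384,:512]; D=c['depth']
    P=np.stack([u*D,v*D,D],-1)@np.linalg.inv(c['K']).T
    return P@att(c).T+np.array(c['position'])
E
python3 - <<'E'
from h import *
for n in['scene','top']:
    c=cam(n,n+'0.png'); print(n,c['position'],c['attitude'],c['K'][0])
    P=cloud(c)
    for t in['chest','handle_mid','knob_mid','cover_hinge','cylinder_head','lamp','carton']:
        for r in arm.landmark_of(t,n)[:2]:
            z={'handle_mid':.1,'knob_mid':.11,'cover_hinge':.0775}.get(t,0)
            p=np.array(r['point']); q=p.round().astype(int).clip(0,[511,383])
            print(t,round(r['confidence'],2),p.round(0),atz(c,p,z).round(3),P[q[1],q[0]].round(3))
s=arm.sense();print(s['position'],s['tcp_rot'],s['force'],s['clock'])
E
```

```text
scene [ 1.3083692  -0.59854559  1.04201031] [-2.36838237 -0.01067066  0.89584267] [495.5414372    0.         243.94100659]
chest 0.61 [319. 239.] [0.773 0.106 0.   ] [0.841 0.016 0.135]
handle_mid 0.68 [327. 173.] [0.666 0.225 0.1  ] [0.69  0.195 0.135]
handle_mid 0.67 [276. 181.] [0.604 0.092 0.1  ] [0.603 0.092 0.1  ]
cylinder_head 0.62 [326. 171.] [0.59  0.315 0.   ] [0.683 0.198 0.136]
lamp 0.84 [221. 249.] [ 0.633 -0.123  0.   ] [ 0.653 -0.136  0.029]
carton 0.8 [178. 217.] [ 0.467 -0.15   0.   ] [ 0.505 -0.17   0.046]
carton 0.39 [321. 240.] [0.776 0.11  0.   ] [0.846 0.018 0.134]
top [ 0.44113327 -0.02926423  1.20206328] [-2.98149198  0.00337908 -1.58572389] [428.2843657    0.         255.61559829]
chest 0.82 [215. 151.] [0.769 0.087 0.   ] [0.732 0.075 0.133]
handle_mid 0.86 [213. 208.] [0.588 0.082 0.1  ] [ 0.602  0.093 -0.001]
knob_mid 0.94 [207. 168.] [0.692 0.097 0.11 ] [0.687 0.095 0.135]
cylinder_head 0.66 [134. 214.] [0.588 0.316 0.   ] [0.582 0.302 0.052]
lamp 0.63 [285. 200.] [ 0.622 -0.112  0.   ] [ 0.617 -0.109  0.031]
carton 0.91 [299. 249.] [ 0.483 -0.147  0.   ] [ 0.481 -0.141  0.054]
[0.22163606 0.5033613  0.21945294] [ 3.14158682e+00 -1.13086626e-05  2.72679885e+00] [-1.26412194  0.92451174  0.37832316] 0.8
```

Run:
```python
from h import *
c=cam('top','top1.png')
P=cloud(c); z=P[...,2]
m=((z>.128)&(z<.142)&(P[...,0]>.5)).astype(np.uint8)
n,l,s,_=cv2.connectedComponentsWithStats(m); k=1+s[1:,4].argmax()
pts=P[l==k][:,:2].astype(np.float32); print(s[k]); r=cv2.minAreaRect(pts); print(r, cv2.boxPoints(r))
im=cv2.imread('pics/top1.png'); cv2.imwrite('pics/a.png',np.hstack([cv2.resize(im[110:290,100:340],(800,600))]))
```

```text
[ 156   89  103   90 8404]
((0.7822071313858032, 0.09800288081169128), (0.22938407957553864, 0.26032453775405884), 2.271862745285034) [[ 0.6624454   0.22351632]
 [ 0.672765   -0.0366036 ]
 [ 0.90196884 -0.02751055]
 [ 0.89164925  0.23260936]]
```

View pics/a.png

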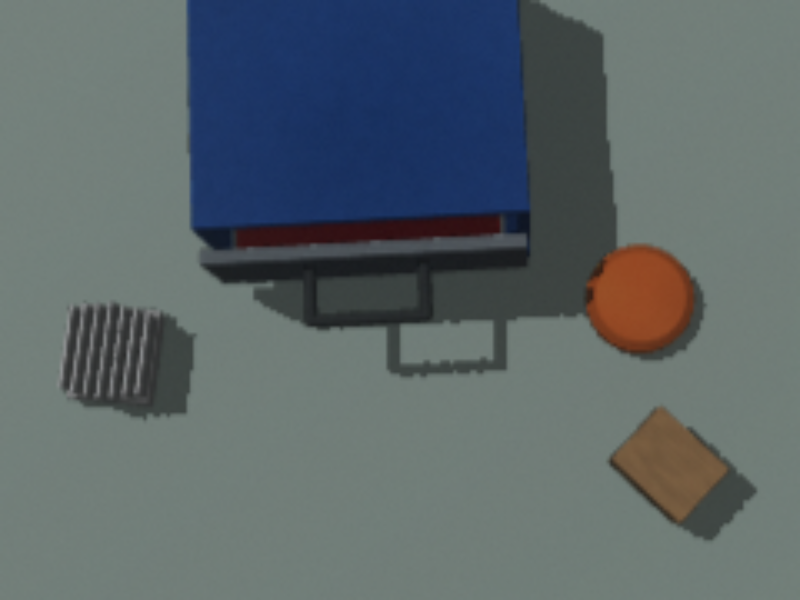

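View pics/scene0.png

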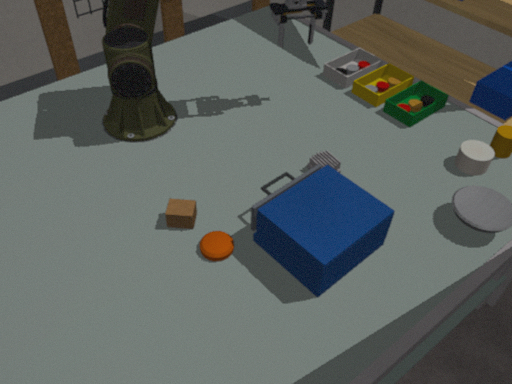

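The pictures show the chest with yaw about 2.3°, and its handle bar at about top pixel (211,206), near world (0.595, 0.088). The head is on the left, and the lamp and carton are on the right, clear of the drawer's path. I'll move above the handle.

Emit:
{"op": "servo_tool", "data": {
  "commands": [
    [-32,-14,0,0,0,0],
    [-32,-14,0,0,0,0],
    [-32,-14,0,0,0,0],
    [-32,-14,0,0,0,0],
    [-32,-14,0,0,0,0],
    [-32,-14,0,0,0,0],
    [-32,-14,0,0,0,0],
    [-32,-14,0,0,0,0]
  ],
  "gripper": 36
}}

```text
clock: 1.65
position: [0.4116, 0.2965, 0.2196]
tcp_rot: [3.141, 0.0, 2.727]
force: [0.3, 0.1, -0.1]
grip_width: 0.0369
grasp_force: 0.0
```

Emit:
{"op": "servo_tool", "data": {
  "commands": [
    [-30,-14,0,0,0,0],
    [-30,-14,0,0,0,0],
    [-30,-14,0,0,0,0],
    [-30,-14,0,0,0,0],
    [-30,-14,0,0,0,0],
    [-30,-14,0,0,0,0],
    [-30,-14,0,0,0,0],
    [-30,-14,0,0,0,0]
  ]
}}

```text
clock: 2.45
position: [0.5861, 0.0973, 0.2195]
tcp_rot: [3.142, 0.0, 2.727]
force: [-0.2, 1.0, -0.9]
grip_width: 0.0357
grasp_force: 0.0
```

Emit:
{"op": "servo_tool", "data": {
  "commands": [
    [0,0,0,0,0,8],
    [0,0,0,0,0,8],
    [0,0,0,0,0,8],
    [0,0,0,0,0,8],
    [0,0,0,0,0,8],
    [0,0,0,0,0,8],
    [0,0,0,0,0,8],
    [0,0,0,0,0,8]
  ]
}}

```text
clock: 3.25
position: [0.5853, 0.0985, 0.2194]
tcp_rot: [-3.141, 0.0, 1.604]
force: [0.6, -0.2, 0.8]
grip_width: 0.0357
grasp_force: 0.0
```

```bash
cat >> h.py <<'E'
def to(p,yaw=None):
    s=arm.sense(); M=R.from_euler('xyz',s['tcp_rot']).as_matrix()
    print('clock',round(s['clock'],2),'pos',np.round(s['position'],4),'rpy',np.degrees(s['tcp_rot']).round(2),'F',np.round(s['force'],1),'grip',round(s['grip_width'],4))
    if p is not None: print('shift mm',(M.T@(np.array(p)-s['position'])*1e3).round(1))
E
python3 - <<'E'
from h import *
to(None)
for n in['wrist','top']:
    c=cam(n,n+'2.png'); P=cloud(c)
    for t,z in[('handle_mid',.1),('knob_mid',.11)]:
        for r in arm.landmark_of(t,n)[:2]: print(n,t,round(r['confidence'],2),np.round(r['point']),atz(c,r['point'],z).round(4))
    m=(abs(P[...,2]-.102)<.006)&(P[...,0]<.66)&(P[...,0]>.5)&(abs(P[...,1]-.09)<.06)
    q=P[m]; print(n,len(q), q.min(0) if len(q) else '',q.max(0) if len(q) else '')
    b=q[q[:,0]<q[:,0].min()+.012] if len(q) else q
    if len(b)>5: print(b.mean(0),np.polyfit(b[:,1],b[:,0],1))
E
```

```text
clock 3.25 pos [0.5853 0.0985 0.2194] rpy [-179.99    0.     91.9 ] F [ 0.6 -0.2  0.8] grip 0.0357
wrist handle_mid 0.9 [269. 196.] [0.5968 0.0911 0.1   ]
wrist 2019 [0.59040032 0.04136271 0.0960008 ] [0.6427825  0.14970689 0.10795852]
[0.59648933 0.09480984 0.10378773] [-0.02518222  0.59887685]
top handle_mid 0.79 [211. 206.] [0.5943 0.0873 0.1   ]
top knob_mid 0.69 [205. 167.] [0.6965 0.1037 0.11  ]
top 114 [0.59355397 0.03041427 0.09621182] [0.64536806 0.07251238 0.10757052]
[0.59835674 0.05654772 0.10225945] [-0.0940273   0.60367377]
```

View pics/wrist2.png

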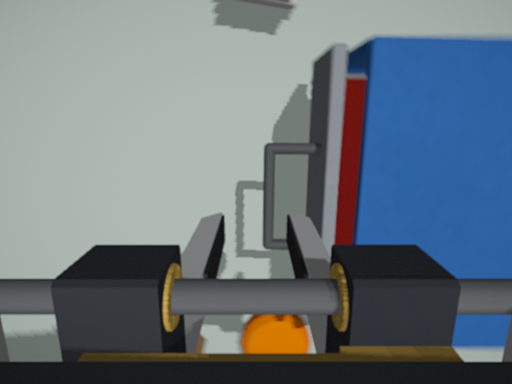

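The wrist picture shows the bar upright at pixel column ~269, rows 145–247, just right of the jaw centre. That puts its centre at about (0.596, 0.092). I'll centre, descend and grip.

Emit:
{"op": "servo_tool", "data": {
  "commands": [
    [-6,11,20,0,0,0],
    [0,0,20,0,0,0],
    [0,0,20,0,0,0],
    [0,0,20,0,0,0],
    [0,0,20,0,0,0],
    [0,0,15,0,0,0],
    [0,0,9,0,0,0],
    [0,0,0,0,0,0]
  ]
}}

```text
clock: 4.35
position: [0.5962, 0.0928, 0.0945]
tcp_rot: [-3.14, 0.0, 1.611]
force: [-0.2, -0.2, 0.0]
grip_width: 0.0359
grasp_force: 0.0
```

Emit:
{"op": "servo_tool", "data": {
  "commands": [
    [0,0,0,0,0,0],
    [0,0,0,0,0,0],
    [0,0,0,0,0,0],
    [0,0,0,0,0,0],
    [0,0,0,0,0,0]
  ],
  "gripper": 0,
  "newtons": 20
}}

```text
clock: 4.85
position: [0.5968, 0.0929, 0.096]
tcp_rot: [3.141, -0.0, 1.61]
force: [0.4, -0.2, 4.0]
grip_width: 0.0091
grasp_force: 20.0
```

Emit:
{"op": "servo_tool", "data": {
  "commands": [
    [0,-10,0,0,0,0],
    [0,-15,0,0,0,0],
    [0,-15,0,0,0,0],
    [0,-15,0,0,0,0],
    [0,-15,0,0,0,0],
    [0,-15,0,0,0,0],
    [0,-15,0,0,0,0],
    [0,-10,0,0,0,0]
  ]
}}

```text
clock: 5.65
position: [0.4865, 0.0886, 0.096]
tcp_rot: [3.14, -0.0, 1.61]
force: [3.7, 0.5, 1.2]
grip_width: 0.0095
grasp_force: 20.0
```

Emit:
{"op": "servo_tool", "data": {
  "commands": [
    [0,-4,0,0,0,0],
    [0,-4,0,0,0,0],
    [0,-4,0,0,0,0],
    [0,0,0,0,0,0]
  ]
}}

```text
clock: 6.05
position: [0.4748, 0.0882, 0.0959]
tcp_rot: [3.141, -0.0, 1.61]
force: [-2.8, 0.2, 9.8]
grip_width: 0.0093
grasp_force: 20.0
```

Emit:
{"op": "servo_tool", "data": {
  "commands": [
    [0,-3,0,0,0,0],
    [0,-3,0,0,0,0],
    [0,-2,0,0,0,0],
    [0,0,0,0,0,0]
  ]
}}

```text
clock: 6.45
position: [0.467, 0.0879, 0.0959]
tcp_rot: [3.141, -0.0, 1.61]
force: [0.2, 0.6, 8.6]
grip_width: 0.0095
grasp_force: 20.0
```

Emit:
{"op": "servo_tool", "data": {
  "commands": [
    [0,-2,0,0,0,0],
    [0,-2,0,0,0,0],
    [0,0,0,0,0,0]
  ]
}}

```text
clock: 6.75
position: [0.4631, 0.0877, 0.0959]
tcp_rot: [3.141, -0.0, 1.61]
force: [0.6, 0.4, 8.0]
grip_width: 0.0096
grasp_force: 20.0
```

Emit:
{"op": "servo_tool", "data": {
  "commands": [
    [0,-2,0,0,0,0],
    [0,-2,0,0,0,0],
    [0,-2,0,0,0,0],
    [0,0,0,0,0,0]
  ]
}}

```text
clock: 7.15
position: [0.4611, 0.0876, 0.0962]
tcp_rot: [3.13, -0.001, 1.609]
force: [34.9, 3.2, -19.0]
grip_width: 0.0096
grasp_force: 20.0
```

Emit:
{"op": "servo_tool", "data": {
  "commands": [
    [0,-2,0,0,0,0],
    [0,-2,0,0,0,0],
    [0,0,0,0,0,0]
  ]
}}

```text
clock: 7.45
position: [0.4575, 0.0875, 0.0963]
tcp_rot: [3.129, -0.001, 1.609]
force: [40.2, 3.4, -22.0]
grip_width: 0.0163
grasp_force: 20.0
```

The drawer is at its stop: 35–40 N, with the bar at about x 0.461. I'll ease off, release and rise.

Emit:
{"op": "servo_tool", "data": {
  "commands": [
    [0,2,0,0,0,0],
    [0,2,0,0,0,0]
  ]
}}

```text
clock: 7.65
position: [0.4612, 0.0876, 0.0962]
tcp_rot: [3.131, -0.001, 1.609]
force: [23.8, 2.5, -7.1]
grip_width: 0.0091
grasp_force: 20.0
```

Emit:
{"op": "servo_tool", "data": {
  "commands": [
    [0,0,0,0,0,0],
    [0,0,0,0,0,0],
    [0,0,0,0,0,0]
  ],
  "gripper": 40
}}

```text
clock: 7.95
position: [0.4562, 0.0874, 0.095]
tcp_rot: [-3.14, 0.0, 1.61]
force: [0.4, 0.6, -0.8]
grip_width: 0.0298
grasp_force: 0.0
```

Emit:
{"op": "servo_tool", "data": {
  "commands": [
    [0,0,-20,0,0,0],
    [0,0,-30,0,0,0],
    [0,0,-40,0,0,0],
    [0,0,-40,0,0,0],
    [0,0,-10,0,0,0]
  ]
}}

```text
clock: 8.45
position: [0.4574, 0.0876, 0.2392]
tcp_rot: [3.137, -0.0, 1.61]
force: [0.5, 0.0, -0.7]
grip_width: 0.0398
grasp_force: 0.0
```

Emit:
{"op": "servo_tool", "data": {
  "commands": [
    [0,10,0,0,0,-8.5],
    [0,0,0,0,0,-8.5],
    [0,0,0,0,0,-8.5],
    [0,0,0,0,0,-8.5],
    [0,0,0,0,0,-8.5],
    [0,0,0,0,0,-8.5],
    [0,0,0,0,0,-8.5],
    [0,0,0,0,0,-8.5]
  ],
  "gripper": 60
}}

```text
clock: 9.25
position: [0.4662, 0.0878, 0.2344]
tcp_rot: [-3.141, -0.002, 2.803]
force: [-0.5, 0.1, -0.5]
grip_width: 0.0599
grasp_force: 0.0
```

Emit:
{"op": "servo_tool", "data": {
  "commands": [
    [0,0,0,0,0,-8.0],
    [0,0,0,0,0,-7.0],
    [0,0,0,0,0,-7.0],
    [-25,0,0,0,0,0],
    [-25,0,0,0,0,0]
  ]
}}

```text
clock: 9.75
position: [0.5168, 0.0898, 0.2348]
tcp_rot: [-3.142, -0.001, -3.102]
force: [-0.2, -0.4, -0.3]
grip_width: 0.0597
grasp_force: 0.0
```

Run:
```python
from h import *
to([.5575,.092,.21])
for n in['wrist','top']:
    c=cam(n,n+'3.png'); P=cloud(c)
    for t,z in[('handle_mid',.1),('knob_mid',.11),('cover_hinge',.0775)]:
        for r in arm.landmark_of(t,n)[:2]: print(n,t,round(r['confidence'],2),np.round(r['point']),atz(c,r['point'],z).round(4))
    q=P[(abs(P[...,2]-.115)<.006)&(abs(P[...,0]-.56)<.025)&(abs(P[...,1]-.09)<.03)]
    if len(q): print(n,len(q),q.min(0),q.max(0),np.median(q,0))
```

```text
clock 9.75 pos [0.5168 0.0898 0.2348] rpy [-1.8000e+02 -7.0000e-02 -1.7774e+02] F [-0.2 -0.4 -0.3] grip 0.0597
shift mm [-40.8   0.6  24.7]
wrist handle_mid 0.58 [250. 124.] [0.4604 0.0835 0.1   ]
wrist knob_mid 0.84 [251. 231.] [0.5595 0.0877 0.11  ]
wrist knob_mid 0.24 [424. 225.] [0.5471 0.2517 0.11  ]
wrist 473 [0.54806884 0.07357776 0.10932261] [0.56190572 0.10314061 0.11799798] [0.55352013 0.08867156 0.11533664]
top handle_mid 0.86 [214. 260.] [0.4562 0.0792 0.1   ]
top knob_mid 0.97 [208. 223.] [0.5489 0.0946 0.11  ]
top cover_hinge 0.9 [211. 191.] [0.6386 0.0905 0.0775]
```

View pics/wrist3.png

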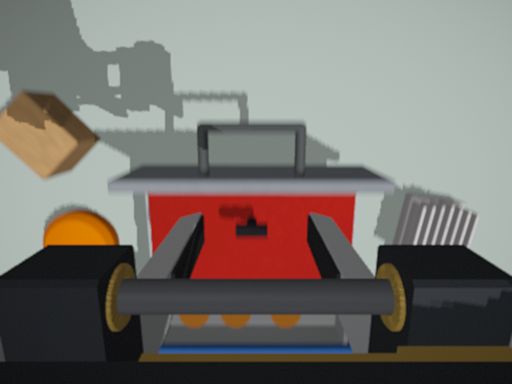

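The wrist picture shows the drawer out, the cover shut, and the black knob at pixel (251,231), between the jaws' planes. That puts it at about (0.556, 0.0885). It agrees with the bar at 0.461 plus 0.096. Next I'll descend and grip its flat ends.

Emit:
{"op": "servo_tool", "data": {
  "commands": [
    [-20,-3,0,0,0,0],
    [-19,0,10,0,0,0],
    [0,0,25,0,0,0],
    [0,0,25,0,0,0],
    [0,0,25,0,0,0],
    [0,0,25,0,0,0],
    [0,0,19,0,0,0],
    [0,0,0,0,0,0]
  ]
}}

```text
clock: 10.95
position: [0.5542, 0.0882, 0.1043]
tcp_rot: [-3.141, -0.004, -3.103]
force: [-0.7, -0.3, 0.6]
grip_width: 0.0598
grasp_force: 0.0
```

Emit:
{"op": "servo_tool", "data": {
  "commands": [
    [0,0,0,0,0,0],
    [0,0,0,0,0,0],
    [0,0,0,0,0,0],
    [0,0,0,0,0,0],
    [0,0,0,0,0,0]
  ],
  "gripper": 0,
  "newtons": 25
}}

```text
clock: 11.45
position: [0.5559, 0.0876, 0.107]
tcp_rot: [-3.14, 0.001, -3.103]
force: [-0.2, -6.0, 1.4]
grip_width: 0.0292
grasp_force: 25.0
```

Run:
```python
from h import *
to(None)
t=np.radians(np.arange(0,46,5)); r=np.hypot(90,32.5); a=np.arctan2(32.5,90)
x=-(r*np.cos(a+t)-90); z=r*np.sin(a+t)-32.5
print(np.c_[np.diff(x),np.diff(z)].round(1), x[-1],z[-1])
```

```text
clock 11.45 pos [0.5559 0.0876 0.107 ] rpy [-1.7993e+02  4.0000e-02 -1.7777e+02] F [-0.2 -6.   1.4] grip 0.0292
[[3.2 7.7]
 [3.8 7.4]
 [4.5 7.1]
 [5.1 6.6]
 [5.6 6.2]
 [6.1 5.7]
 [6.6 5.1]
 [7.  4.5]
 [7.4 3.9]] 49.34136008177351 54.12058069535206
```

Emit:
{"op": "servo_tool", "data": {
  "commands": [
    [-1,0,-3.8,0,0,0],
    [-1.5,0,-3.9,0,0,0],
    [-1.8,0,-3.7,0,0,0],
    [-2,0,-3.7,0,0,0],
    [-2.2,0,-3.6,0,0,0],
    [-2.3,0,-3.5,0,0,0],
    [-2.5,0,-3.3,0,0,0],
    [-2.6,0,-3.3,0,0,0]
  ]
}}

```text
clock: 12.25
position: [0.5712, 0.0882, 0.1349]
tcp_rot: [-3.14, -0.002, -3.103]
force: [-1.0, -5.2, -4.9]
grip_width: 0.0298
grasp_force: 25.0
```

Run:
```python
from h import *
to(None)
c=cam('top','top4.png'); im=cv2.imread('pics/top4.png'); cv2.imwrite('pics/b.png',cv2.resize(im[150:300,120:320],(800,600)))
for r in arm.landmark_of('handle_mid','top')[:1]: print(atz(c,r['point'],.1))
```

```text
clock 12.25 pos [0.5712 0.0882 0.1349] rpy [-1.7993e+02 -1.1000e-01 -1.7778e+02] F [-1.  -5.2 -4.9] grip 0.0298
```

View pics/b.png

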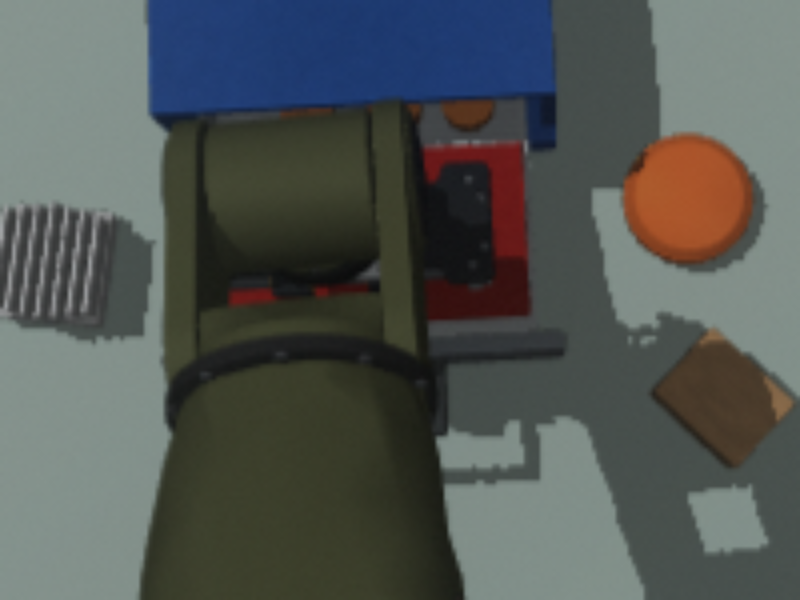

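The cover is rising and the drawer is still out, with the panel at crop row ~345. I'll continue along the arc.

Emit:
{"op": "servo_tool", "data": {
  "commands": [
    [-2.8,0,-3.2,0,0,0],
    [-2.8,0,-3.1,0,0,0],
    [-3,0,-2.9,0,0,0],
    [-3.1,0,-2.8,0,0,0],
    [-3.3,0,-2.6,0,0,0],
    [-3.3,0,-2.5,0,0,0],
    [-3.5,0,-2.3,0,0,0],
    [-3.5,0,-2.2,0,0,0]
  ]
}}

```text
clock: 13.15
position: [0.5963, 0.0892, 0.1565]
tcp_rot: [-3.14, -0.002, -3.103]
force: [-2.6, -5.8, -3.3]
grip_width: 0.0295
grasp_force: 25.0
```

Emit:
{"op": "servo_tool", "data": {
  "commands": [
    [-3.5,0,-2.1,0,0,0],
    [-3.5,0,-1.9,0,0,0],
    [0,0,0,0,0,0],
    [0,0,0,0,0,0]
  ]
}}

```text
clock: 13.55
position: [0.6034, 0.0895, 0.1604]
tcp_rot: [-3.14, -0.002, -3.103]
force: [-2.8, -4.9, -3.6]
grip_width: 0.0298
grasp_force: 25.0
```

```bash
cat > chk.py <<'E'
from h import *
import sys
to(None)
for n in['top','scene','wrist']:
    c=cam(n,n+sys.argv[1]+'.png'); P=cloud(c)
    for t,z in[('handle_mid',.1),('cover_hinge',.0775)]:
        for r in arm.landmark_of(t,n)[:1]: print(n,t,round(r['confidence'],2),atz(c,r['point'],z).round(4))
    rgb=c['pixels'].astype(int)
    m=(rgb[...,0]>80)&(rgb[...,1]<50)&(rgb[...,2]<50)&(abs(P[...,0]-.58)<.1)&(abs(P[...,1]-.09)<.12)&(P[...,2]>.06)
    m=cv2.erode(m.astype(np.uint8),np.ones((3,3)))>0
    q=P[m]
    if len(q)<20: print(n,'few red',len(q)); continue
    q=q-[.5559,.0876,0]; yaw=np.radians(2.27); x=q[:,0]*np.cos(yaw)+q[:,1]*np.sin(yaw)
    k=np.polyfit(x,q[:,2],1); k2=k
    for _ in range(3):
        e=abs(np.polyval(k2,x)-q[:,2])<.006; k2=np.polyfit(x[e],q[e,2],1)
    print(n,len(q),e.sum(),'angle',np.degrees(np.arctan(-k2[0])),'z at hinge x=.09',np.polyval(k2,.09),'x range',x[e].min(),x[e].max(),'z',q[e,2].min(),q[e,2].max())
    w=(abs(P[...,2]-.123)<.005)&(abs(P[...,0]-.51)<.03)&(abs(P[...,1]-.09)<.13)
    if w.sum()>10: print('panel top x med',np.median(P[w][:,0]),'y',P[w][:,1].min(),P[w][:,1].max(),w.sum())
E
python3 chk.py 5
```

```text
clock 13.55 pos [0.6034 0.0895 0.1604] rpy [-1.7993e+02 -1.0000e-01 -1.7778e+02] F [-2.8 -4.9 -3.6] grip 0.0298
top 80 80 angle 42.44203967646724 z at hinge x=.09 0.08208687625443072 x range 0.047911984059407366 0.08968162112778333 z 0.07943924323391749 0.12223909486908613
panel top x med 0.5158421036186027 y -0.03784251441567368 0.04784945780210304 147
scene handle_mid 0.73 [0.4573 0.0831 0.1   ]
scene cover_hinge 0.79 [0.6543 0.0845 0.0775]
scene 1257 1192 angle 41.24867389673818 z at hinge x=.09 0.0854396951493066 x range 0.008516497892158569 0.08191664685695861 z 0.09142012551119405 0.1590758983437136
panel top x med 0.517635535786167 y -0.03932768980729484 0.13843940692943713 191
wrist cover_hinge 0.7 [0.6453 0.0894 0.0775]
wrist 28677 28563 angle 41.73783976798323 z at hinge x=.09 0.08304616520319259 x range -0.0019036802448206777 0.08955009081805923 z 0.08270106916942593 0.1654628530727932
panel top x med 0.511384495516408 y -0.03983301822773776 0.21345873215476524 9033
```

Emit:
{"op": "servo_tool", "data": {
  "commands": [
    [-1.5,0,-1,0,0,0],
    [-1.5,0,-1,0,0,0],
    [0,0,0,0,0,0],
    [0,0,0,0,0,0],
    [0,0,0,0,0,0]
  ]
}}

```text
clock: 14.5
position: [0.6062, 0.0896, 0.1619]
tcp_rot: [-3.14, -0.002, -3.103]
force: [-0.8, -4.8, -6.5]
grip_width: 0.0292
grasp_force: 25.0
```

```bash
python3 chk.py 6; python3 -c "
import cv2;im=cv2.imread('pics/scene6.png');cv2.imwrite('pics/d.png',cv2.resize(im[130:290,160:400],(780,520)))"
```

```text
clock 14.5 pos [0.6062 0.0896 0.1619] rpy [-1.7994e+02 -1.3000e-01 -1.7778e+02] F [-0.8 -4.8 -6.5] grip 0.0292
top cover_hinge 0.16 [ 0.6119 -0.1177  0.0775]
top 68 68 angle 44.27091111461388 z at hinge x=.09 0.08241424555718926 x range 0.05082068524613448 0.08908757271654014 z 0.08263031566150292 0.1232766316161169
panel top x med 0.5159303973721159 y -0.03791006797421502 0.047899361715959966 154
scene handle_mid 0.96 [0.4617 0.0873 0.1   ]
scene cover_hinge 0.77 [0.6481 0.0926 0.0775]
scene 1180 1116 angle 43.029681379762195 z at hinge x=.09 0.08581619838723724 x range 0.009374547767223749 0.08218518565041993 z 0.09133315165708955 0.16484303400076827
panel top x med 0.5183874708314552 y -0.039271402518731624 0.14474562086485465 189
wrist cover_hinge 0.87 [0.6458 0.0917 0.0775]
wrist 28430 28273 angle 43.62964118184752 z at hinge x=.09 0.08321873700253606 x range 0.0007965985198500362 0.08399006287606464 z 0.08746296217214264 0.16817743411794525
panel top x med 0.5114250359989373 y -0.03974983197781451 0.21362526850555597 9259
```

View pics/d.png

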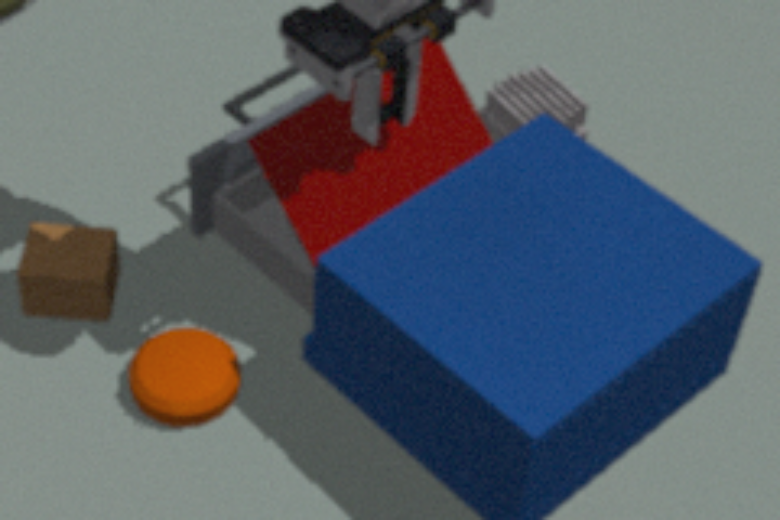

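The picture shows the cover held at about 44° by the knob, the drawer out, and the bystanders where they were. I'm handing it in.

```bash
python3 -c "
from bench import arm
print(arm.sign_off())"
```

```text
the job is handed in; nothing more can be done
None
```

The job is handed in: I pulled the drawer out to its stop and am holding the red cover open by its knob at about 44° (camera estimate), with the other things on the counter not visibly moved; no verdict came back at hand-in.

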